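# Load the mover plate: nudge two mounted specimens into their pockets

### The arm

A 6-joint arm with a two-finger parallel gripper is mounted at the origin on the work surface. World frame = base frame: x ahead of the robot, y to its left, z up, the work surface at z = 0. Lengths are in mm, angles in rad, forces in N, time in s.
With the tool pointing down it reaches from about 350 to 925 mm from the base axis. Payload 6.4 kg.
Tool frame: the origin (TCP) lies on the centre line of the jaws, within the pads' length; the fingertips stand tips_ahead ahead of it and the grasp point (between the pads) lies 2 mm behind it (tips_ahead is the distance from the TCP to the fingertips, in mm); x points along the fingers, z is the direction in which the jaws open and shut, and the axes are right-handed (so a half turn about x gives the same grasp; the last joint's range is limited). The gripper opens to 85 mm and grips with 20 to 120 N. Pads are 22 mm wide; open, the fingers measure 114 mm over their backs; the gripper's body (76 mm by 85 mm) begins 54 mm behind the grasp point. The pads swing forward as they close: fully open they stand 13 mm farther back than shut.
Start: joints at [1.052, 0.245, 1.558, -0, 1.339, -0.174], TCP at [219.703, 611.755, 248.29] pointing down, gripper open.
Joint ranges: [-3.13, 3.13], [-1.02, 2.26], [0.13, 2.54], [-0.95, 4.09], [0.21, 2.88], [-2.74, 2.74]. Speed limits (rad/s): [2.57, 2.57, 3.14, 3.14, 3.14, 3.14].

### API

Orientations are given as a unit quaternion [w, x, y, z].
In Python, from cell import state, camera, calibration, sign_off, tips_ahead gives the robot as it stands. The module is installed in compiled form; this text tells all that it offers.
- The arm moves only by the tool apply_moves, never from a script. Its arguments are lists of equal length, an entry for each row: "claw": the closure, from 0 (fully open) to 1 (shut); "travel": the shift along the tool's x, y, z in mm, a list of three; "twist": the turn about the tool's x in degrees. A call has exactly 10 rows; each row is the pose to reach, as a shift and turn from the pose commanded when the call began, along the tool's axes at that moment; what a row does not reach only later rows make up. A row lasts 1/8 s, in which the tool goes at most 62.5 mm and 10.7 degrees, less where a joint would pass 70% of its speed; a pose out of reach is approached as far as the arm can. A call with a gripper value outside its range is refused whole. The fingers move at their own pace and stop on an object; "newtons" is the grip in N (left out, the last holds). Time passes only in rows, so rows that repeat a pose let the fingers close, or fill a call up. It gives the time, the measured TCP pose, the force and the opening at its end, in the units of the state.
- state(): the state, without advancing time (a new reading comes with each control period).
- camera(name): name is "scene" or "side" or "wrist"; returns (picture, depth): 480x640x3 uint8, red, green, blue; 480x640 float32, mm along the optical axis (not along the pixel's ray), 0 where there is no reading.
- calibration(name): a dict with "mtx" (3x3 intrinsics, pixels), "cam_to_world" (4x4, takes a point from camera to world coordinates). Camera axes: x right, y down, z forward; pixel columns grow to the right and rows downward; lengths in mm; the calibration is good to about 2 mm. A picture is of the moment at which its call begins: read the wrist's pose just before it. calibration takes no time and is no camera call; for the wrist camera it gives the pose at the moment of the call.
- sign_off(): hands the job in, once; it reports no verdict.
The state is a dict: "time": time; "joint_positions": joint angles; "joint_vel": joint speeds; "effort": joint torques, N m; "tcp_pos": TCP position; "eef_rot": TCP orientation; "force": force on the tool from outside, world axes, zero at the start; "wrist_torque": the same for the moment, N m; "gripper_width": finger opening in mm.
Only numpy, scipy, OpenCV 4.12 (cv2) and the standard library are available. Lean on these libraries where they do the work, as an engineer would, in place of code of your own. Each camera call takes 0.05 s, during which the arm holds its last target.

### The job

Two mounted specimens, one green and one red, have been left lying on top of the black specimen mover plate; one grey specimen already sits in its pocket. Push each of the two sideways across the plate with the fingertips until it drops into an empty pocket, either one, and sits flat on the bottom. Do not pick up or lift any specimen, leave the grey one in its pocket, and leave the other things on the bench where they are.

Things in the scene. Friction and masses are not known exactly. Their poses are not given: they have to be found in the camera images.
- plate: Black round specimen mover plate, 190 mm across, 10 mm thick, fixed on a grey loading base 210 mm across, 16 mm high. Origin: centre of the base's underside, on the bench; z up. Flat plate top 26 mm above it. Three round through pockets 120 degrees apart, centres 64 mm from the middle; own +x points at the filled one. May be turned any way round.
- hub_top (a point): Centre of the flat top of the round steel hub in the middle of the plate: 34 mm across at its foot (36 mm over the knurling), 28 mm above, standing 31 mm above the plate's top. Fixed.
- pocket_a (a point): Centre of one empty pocket, at the height of the plate's top face; 120 degrees anticlockwise (from above) from the filled pocket. Round, 44 mm in diameter, 1 mm chamfer, 10 mm deep down to the pale top of the base.
- pocket_b (a point): Centre of the other empty pocket, at the height of the plate's top face; 120 degrees clockwise from the filled pocket. Same size.
- specimen_green: Green resin disc, 40 mm in diameter, 16 mm high, 35 to 70 g, small steel patch on top, lying loose and flat on the plate's top, clear of the pockets, between pocket_a and the filled pocket. Origin: centre of its underside; z up. In a pocket it lies 10 mm lower and stands 6 mm proud, with 2 mm play all round.
- specimen_red: Red resin disc, same size and weight as the green one, lying loose and flat on the plate's top between pocket_b and the filled pocket. Origin: centre of its underside; z up.
- specimen_seated: Grey mounted specimen of the same size, already in its pocket and standing 6 mm proud of the plate. Origin: centre of its underside; z up. To be left there.
- suspension_bottle: White dropper bottle with a blue cap, 36 mm across, 75 mm high, standing loose on the bench beside the base. Origin: centre of its underside. To be left alone.
- thumb_nut: Knurled steel thumb nut, 36 mm across, 30 mm high, standing loose on the bench beside the base. Origin: centre of its underside. To be left alone.
- rinse_cup: White ceramic cup without a handle, 66 mm across, 50 mm high, standing loose on the bench beside the base. Origin: centre of its underside. To be left alone.
Things that resemble listed ones, but are neither listed nor needed, are in the scene too. Leave any blue, purple or yellow look-alike of the specimen_red alone.

How it is judged:
By the outcome, as a careful person would: the job done as asked, in the order asked, and still so for the second after the job is handed in, with the robot touching nothing.
It also fails if it takes over 56 s, if anything falls off the work surface, if the arm or the gripper's body presses on something with over 40 N, if the wrist force passes 120 N, or if a joint passes its speed limit or range.

## Working session

There is one attempt and no reset: what is moved stays moved. The work goes in short steps, Python scripts to look and compute and a tool call to move; the robot and the scene stay as the last step left them, time stands still between calls to the robot, and variables do not carry over. Pictures are saved under pics/ and viewed, and the job is handed in when it is done.

Besides the shell and the picture viewer there is one more tool, called as name(argument=value, ...) on one line, values as JSON. apply_moves: Moves the arm, as the interface text tells. Its arguments: {"type":"object","properties":{"claw":{"type":"array","items":{"type":"number"}},"travel":{"type":"array","items":{"type":"array","items":{"type":"number"}}},"twist":{"type":"array","items":{"type":"number"}},"newtons":{"type":"number"}},"required":["claw","travel","twist"]}

```bash
ls; mkdir -p pics; python3 - <<'E'
from cell import *
import cv2,numpy as np
print(state()); 
try: print(tips_ahead, tips_ahead())
except Exception as e: print(e)
for n in("scene","side","wrist"):
    c=calibration(n);print(n,c['mtx'].tolist(),np.round(c['cam_to_world'],3).tolist())
    p,d=camera(n);cv2.imwrite(f"pics/{n}0.png",p[:,:,::-1]);np.save(f"pics/{n}0.npy",d)
E
```

```text
pics
{'time': 0.0, 'joint_positions': array([ 1.05187302e+00,  2.45812478e-01,  1.55904787e+00,  1.35734213e-06,
        1.33869531e+00, -1.74084946e-01]), 'joint_vel': array([-7.91375731e-05,  6.52219951e-04,  1.08057492e-03,  1.67539621e-04,
        1.84294395e-04, -1.26614389e-03]), 'effort': array([-1.80885203e-03, -4.29527414e+01, -3.26116455e+01, -3.30559778e-04,
        5.60350309e-03,  1.20175076e-05]), 'tcp_pos': array([219.44288122, 611.26547519, 247.16311418]), 'eef_rot': array([ 0.57774072, -0.40709743,  0.57899761,  0.40650844]), 'force': array([0.04720575, 0.74641548, 0.14983349]), 'wrist_torque': array([ 0.01394633, -0.01558789,  0.00027537]), 'gripper_width': 84.89712296954927}
'float' object is not callable
scene [[590.6862725442888, 0.0, 309.9285117589891], [0.0, 590.6862725442888, 237.84700922412543], [0.0, 0.0, 1.0]] [[-0.169, 0.538, -0.825, 1494.347], [0.986, 0.095, -0.14, 143.692], [0.003, -0.837, -0.547, 634.593], [0.0, 0.0, 0.0, 1.0]]
side [[437.071934450738, 0.0, 314.973442118817], [0.0, 437.071934450738, 233.42152788778571], [0.0, 0.0, 1.0]] [[0.987, -0.107, 0.116, 483.059], [-0.157, -0.581, 0.799, -802.486], [-0.018, -0.807, -0.59, 671.0], [0.0, 0.0, 0.0, 1.0]]
wrist [[357.6869826607468, 0.0, 317.9087603912007], [0.0, 357.6869826607468, 237.78314539993093], [0.0, 0.0, 1.0]] [[0.338, 0.902, 0.269, 151.036], [0.941, -0.323, -0.099, 636.106], [-0.003, 0.286, -0.958, 372.432], [0.0, 0.0, 0.0, 1.0]]
```

View pics/scene0.png

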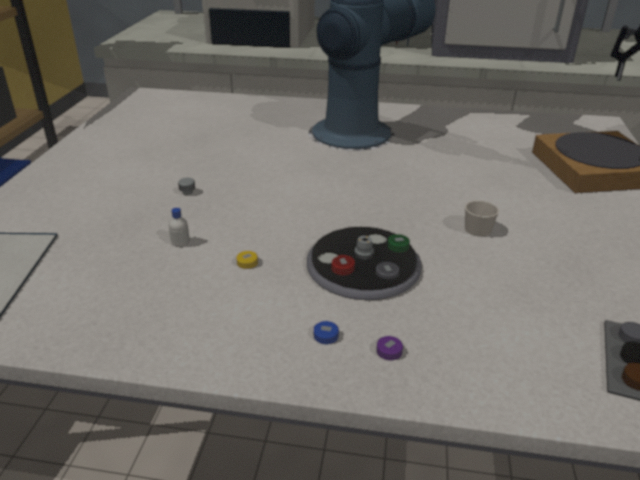

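View pics/side0.png

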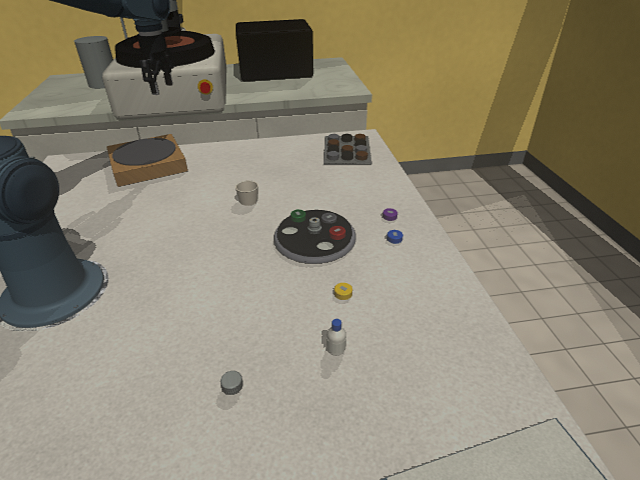

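View pics/wrist0.png

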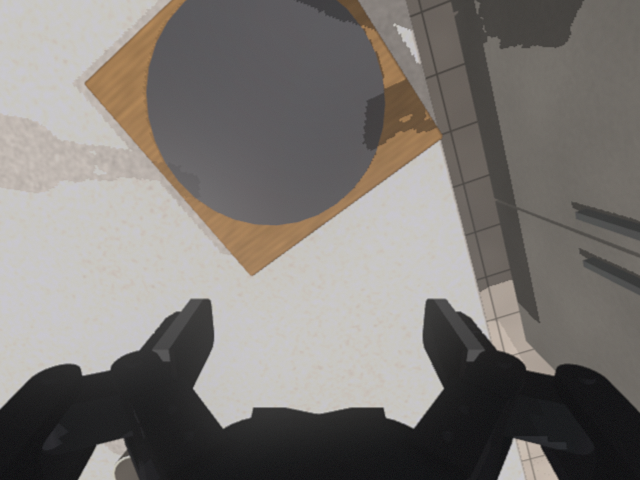

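```bash
python3 -c "
from cell import *;print(tips_ahead)"
```

```text
17.0
```

The scene camera shows the plate at about (364,262), with green at (398,242), red at (343,264), grey at (387,270) and the empty pockets at (377,239) and (328,258). The side camera shows the plate at (315,235). Next I'll measure these.

```bash
cat > h.py <<'E'
import cv2,numpy as np
from cell import *
def ray(c,u,v,z):
    M=c['cam_to_world'];K=c['mtx']
    d=M[:3,:3]@np.linalg.solve(K,[u,v,1.]);o=M[:3,3]
    return o+d*(z-o[2])/d[2]
def blobs(p,colour,amin=30):
    h=cv2.cvtColor(p,cv2.COLOR_RGB2HSV)
    H,S,V=[h[:,:,i].astype(int) for i in range(3)]
    m={'green':(H>45)&(H<85)&(S>110)&(V>30),'red':((H<6)|(H>172))&(S>150)&(V>60)}[colour]
    m=m.astype(np.uint8)
    n,l,s,c=cv2.connectedComponentsWithStats(m)
    return m,[(s[i].tolist(),c[i]) for i in range(1,n) if s[i][4]>amin]
E
python3 - <<'E'
from h import *
for n,L in dict(scene=dict(hub=(364,240,57),green=(398,241,42),red=(343,263,42),grey=(387,269,32),pa=(377,239,16),pb=(328,258,16)),side=dict(hub=(315,220,57),green=(298,214,42),red=(337,232,42),grey=(329,217,32),p1=(290,231,16),p2=(325,246,16))).items():
    c=calibration(n)
    for k,(u,v,z) in L.items(): print(n,k,ray(c,u,v,z).round())
    p=cv2.imread(f'pics/{n}0.png')[:,:,::-1]
    for col in('green','red'):
        for s,ce in blobs(p,col)[1]: print(col,s,ce.round(1),ray(c,*ce,38).round(1))
s=state();from scipy.spatial.transform import Rotation as R
q=s['eef_rot'];print(R.from_quat([q[1],q[2],q[3],q[0]]).as_matrix().round(3))
E
```

```text
scene hub [612.  91.  57.]
scene green [582. 151.  42.]
scene red [668.  61.  42.]
scene grey [658. 137.  32.]
scene pa [542. 112.  16.]
scene pb [621.  29.  16.]
green [389, 236, 19, 12, 89] [396.8 242.4] [580.9 149.5  38. ]
red [332, 255, 23, 20, 239] [342.8 264.6] [666.9  60.9  38. ]
side hub [612.  84.  57.]
side green [576. 141.  42.]
side red [660.  45.  42.]
side grey [656. 127.  32.]
side p1 [550. 106.  16.]
side p2 [627.  28.  16.]
red [201, 82, 9, 11, 81] [204.9  87.3] [ 288.2 1266.7   38. ]
red [330, 226, 15, 10, 71] [337.  230.7] [662.5  55.4  38. ]
[[-0.001 -0.941  0.338]
 [-0.001  0.338  0.941]
 [-1.     0.    -0.001]]
```

apply_moves(claw=[0,0,0,0,0,0,0,0,0,0], travel=[[-5,-55,-30],[-10,-110,-60],[-15,-165,-90],[-20,-220,-120],[-25,-275,-150],[-30,-325,-180],[-35,-375,-210],[-40,-425,-238],[-40,-475,-265],[-40,-520,-290]], twist=[10,20,30,40,50,60,70,80,90,100])

```text
time: 1.4
tcp_pos: [612.1, 161.3, 288.0]
eef_rot: [0.683, 0.184, 0.683, -0.184]
force: [0.4, 0.4, 1.1]
gripper_width: 85.0
```

```bash
cat >> h.py <<'E'
from scipy.spatial.transform import Rotation as R
def rep():
    s=state();q=s['eef_rot'];M=R.from_quat([q[1],q[2],q[3],q[0]]).as_matrix()
    print('t',round(s['time'],2),'tcp',s['tcp_pos'].round(1),'F',s['force'].round(1),'w',round(s['gripper_width'],1),'q',s['joint_positions'].round(2)); print(M.round(3).tolist(),'yaw',np.degrees(np.arctan2(M[1,2],M[0,2])).round(1))
    return s,M
E
python3 - <<'E'
from h import *
rep();c=calibration('wrist');p,d=camera('wrist');cv2.imwrite('pics/w1.png',p[:,:,::-1]);np.savez('pics/w1.npz',d=d,M=c['cam_to_world'])
E
```

```text
t 1.4 tcp [612.1 161.3 288. ] F [0.4 0.4 1.1] w 85.0 q [0.08 0.18 1.56 0.   1.4  0.6 ]
[[-0.0, 0.502, 0.865], [0.0, 0.865, -0.502], [-1.0, -0.0, -0.0]] yaw -30.1
```

View pics/w1.png

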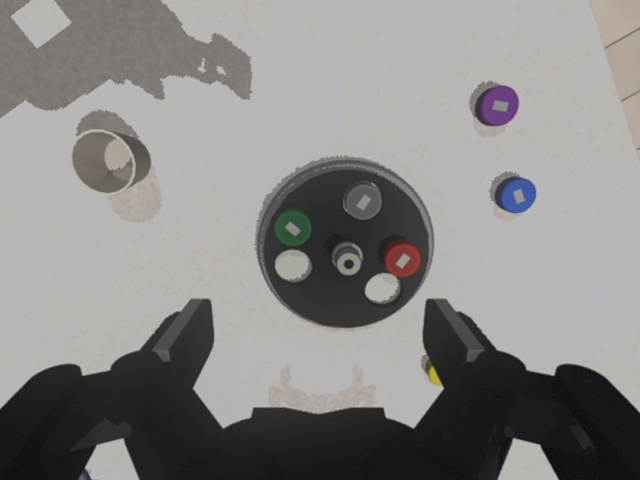

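The wrist view shows the whole plate: hub (347,262), green (293,228), red (402,260), grey (362,202), and empty pockets at (293,265) and (382,288).

```bash
cat >> h.py <<'E'
def circ(c,m,z):
    """mask blob -> largest contour, rays on plane z, min enclosing circle + centroid of hull"""
    cn=max(cv2.findContours(m.astype(np.uint8),cv2.RETR_EXTERNAL,cv2.CHAIN_APPROX_NONE)[0],key=cv2.contourArea)
    P=np.array([ray(c,*q[0],z)[:2] for q in cn]).astype(np.float32)
    (x,y),r=cv2.minEnclosingCircle(P); e=cv2.fitEllipse(cv2.convexHull(P))
    return np.round([x,y,r],1),np.round([*e[0],*e[1]],1)
E
cat > m.py <<'E'
from h import *
import sys
def meas(p,c,seeds):
    h=cv2.cvtColor(p,cv2.COLOR_RGB2HSV).astype(int);H,S,V=h[:,:,0],h[:,:,1],h[:,:,2]
    for k,(u,v,kind,z) in seeds.items():
        m={'g':(H>45)&(H<90)&(S>80),'r':((H<8)|(H>170))&(S>100),'w':(V>130)&(S<60),'dark':(V<60),'grey':(V>70)}[kind]
        m=cv2.morphologyEx(m.astype(np.uint8),cv2.MORPH_OPEN,np.ones((3,3)))
        n,l=cv2.connectedComponents(m)
        w=l[v-14:v+15,u-14:u+15];w=w[w>0]
        if len(w)==0: print(k,'none');continue
        print(k,*circ(c,l==np.bincount(w).argmax(),z))
E
python3 - <<'E'
from m import *
f=np.load('pics/w1.npz');c=calibration('wrist');c['cam_to_world']=f['M'];d=f['d']
p=cv2.imread('pics/w1.png')[:,:,::-1]
meas(p,c,dict(green=(293,228,'g',42),red=(402,260,'r',42),pa=(293,265,'w',16),pb=(382,288,'w',16),pa26=(293,265,'w',26),pb26=(382,288,'w',26),plate=(340,225,'dark',26),grey=(362,202,'grey',32)))
M=c['cam_to_world']
for n,(u,v) in dict(green=(285,235),red=(402,248),pa=(293,265),pb=(382,288),plate=(320,290),grey=(354,210),hub=(340,264),bench=(180,260)).items():
    z=float(np.median(d[v-1:v+2,u-1:u+2])); q=np.linalg.solve(c['mtx'],[u,v,1])*z; print(n,(M[:3,:3]@q+M[:3,3]).round(1))
E
```

```text
green [575.5 150.8  20.1] [575.3 151.   38.8  39.8]
red [660.2  61.3  22.2] [660.6  61.1  39.4  44.3]
pa [545.8 108.2  20.4] [545.3 108.4  36.7  40.3]
pb [624.   29.8  20.8] [623.9  28.8  35.1  41.1]
pa26 [548.3 111.2  19.9] [548.  111.3  35.8  39.3]
pb26 [624.6  34.7  20.3] [624.5  33.8  34.2  40.1]
plate [608.9  91.6  94.6] [607.2  92.  181.9 189.8]
grey [653.9 138.2  21.8] [654.2 136.8  39.   42.8]
green [563.7 148.6  41.9]
red [666.6  71.7  41.6]
pa [546.5 106.9  15.9]
pb [624.3  27.4  16. ]
plate [560.2  66.7  25.7]
grey [641.2 132.9  31.7]
hub [600.8  94.8  56.5]
bench [ 4.255e+02  1.775e+02 -4.000e-01]
```

apply_moves(claw=[0.68,0.68,0.68,0.68,0.68,0.68,0.68,0.68,0.68,0.68], travel=[[20,1,-4],[40,2,-8],[60,3,-12],[80,4,-16],[100,4,-20],[120,4,-24],[140,4,-24],[160,4,-24],[170,4,-24],[170,4,-24]], twist=[1,2,3,3.5,3.5,3.5,3.5,3.5,3.5,3.5])

```text
time: 2.7
tcp_pos: [591.9, 178.3, 117.3]
eef_rot: [0.677, 0.202, 0.678, -0.203]
force: [0.2, 0.2, 0.5]
gripper_width: 27.3
```

```bash
python3 - <<'E'
from h import *
import cell
print(cell.tips_ahead)
rep();c=calibration('wrist');p,d=camera('wrist');cv2.imwrite('pics/w2.png',p[:,:,::-1]);np.savez('pics/w2.npz',d=d,M=c['cam_to_world'])
E
```

```text
17.0
t 2.7 tcp [591.9 178.3 117.3] F [0.2 0.2 0.5] w 27.3 q [ 0.11  0.32  1.72 -0.    1.1   0.69]
[[-0.002, 0.549, 0.836], [-0.0, 0.836, -0.549], [-1.0, -0.001, -0.001]] yaw -33.3
```

View pics/w2.png

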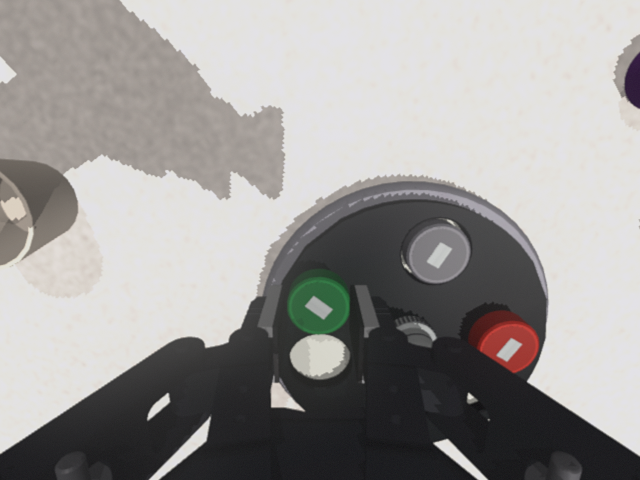

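Green (319,305) lies on the jaws' midline, with pocket_a at (320,357) straight beyond it in the push direction. Next I'll check the fingertip heights and the green position.

```bash
python3 - <<'E'
from m import *
f=np.load('pics/w2.npz');c=calibration('wrist');c['cam_to_world']=f['M'];d=f['d'];M=f['M']
p=cv2.imread('pics/w2.png')[:,:,::-1]
meas(p,c,dict(green=(319,305,'g',42),red=(507,345,'r',42),pa=(320,357,'w',16)))
v,u=np.mgrid[0:480,0:640]
P=np.stack([(u-c['mtx'][0,2])/c['mtx'][0,0]*d,(v-c['mtx'][1,2])/c['mtx'][1,1]*d,d],-1)@M[:3,:3].T+M[:3,3]
T=np.array([[-0.002,0.549,0.836],[0,0.836,-0.549],[-1,-0.001,-0.001]]);Q=(P-[591.9,178.3,117.3])@T
for n,s in dict(L=(slice(280,400),slice(255,300)),Rr=(slice(280,400),slice(345,390))).items():
    q=Q[s][(d[s]>0)&(P[s][...,2]>60)]
    print(n,q.min(0).round(1),q.max(0).round(1)); t=q[q[:,0]>q[:,0].max()-6];print(t.min(0).round(1),t.max(0).round(1))
E
```

```text
green [576.4 153.8  22.3] [576.3 153.   39.3  44.4]
red [659.3  64.9  25.3] [660.7  65.5  37.7  51.5]
pa [545.5 106.8  21. ] [545.3 106.2  37.6  41.8]
L [-62.1 -11.8 -25.7] [ 17.3  18.3 -10.8]
[ 11.3 -11.1 -20.2] [ 17.3  11.3 -13.6]
Rr [-61.6 -11.5  10.8] [17.  18.4 27.4]
[ 11.1 -10.7  13.5] [17.  11.4 24.9]
```

apply_moves(claw=[0.68,0.68,0.68,0.68,0.68,0.68,0.68,0.68,0.68,0.68], travel=[[12,0,1],[24,0,1],[36,0,1],[48,0,1],[58,0,1],[66,0,1],[66,0,1],[66,-3,1],[66,-7,1],[66,-11,1]], twist=[0,0,0,0,0,0,0,0,0,0])

```text
time: 4.0
tcp_pos: [587.1, 168.5, 52.7]
eef_rot: [0.678, 0.202, 0.677, -0.202]
force: [-0.2, -0.6, -0.7]
gripper_width: 27.5
```

```bash
cat > look.py <<'E'
from h import *
import sys
rep()
for n in sys.argv[2:]:
    p,d=camera(n)
    if n!='wrist':
        b=dict(scene=(290,210,150,100),side=(255,190,120,90))[n];x,y,w,h=b
        p=cv2.resize(p[y:y+h,x:x+w],None,fx=5,fy=5,interpolation=cv2.INTER_CUBIC)
    cv2.imwrite(f'pics/{n}_{sys.argv[1]}.png',p[:,:,::-1])
E
python3 look.py 3 wrist scene
```

```text
t 4.0 tcp [587.1 168.5  52.7] F [-0.2 -0.6 -0.7] w 27.5 q [0.09 0.4  1.76 0.   0.98 0.67]
[[0.001, 0.548, 0.836], [0.0, 0.836, -0.548], [-1.0, 0.001, 0.001]] yaw -33.3
```

View pics/wrist_3.png

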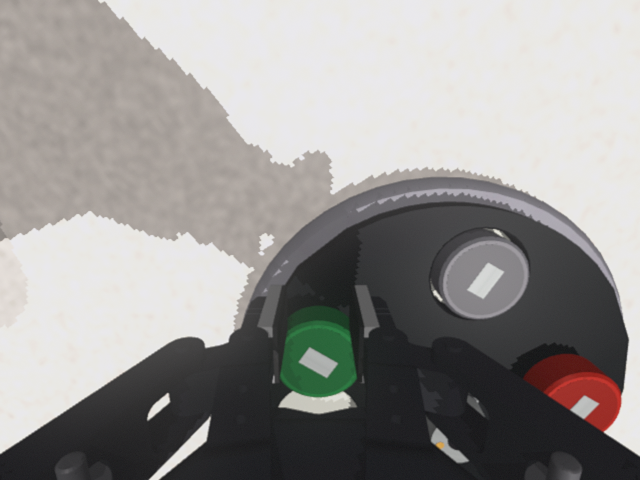

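View pics/scene_3.png

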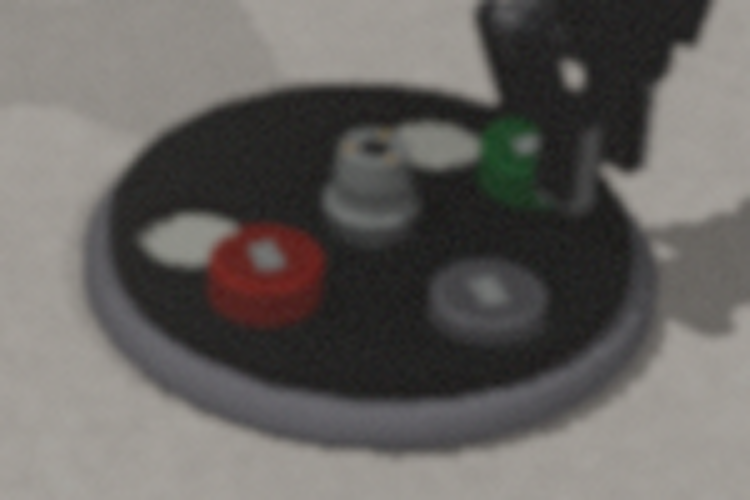

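Green now sits between the tips (317,355), with the pocket at (318,400) straight ahead, so I'll push on.

apply_moves(claw=[0.68,0.68,0.68,0.68,0.68,0.68,0.68,0.68,0.68,0.68], travel=[[1,-4,0],[1,-8,0],[1,-12,0],[1,-16,0],[1,-20,0],[1,-24,0],[1,-28,0],[1,-32,0],[1,-36,0],[1,-40,0]], twist=[0,0,0,0,0,0,0,0,0,0])

```text
time: 5.35
tcp_pos: [564.8, 135.0, 51.2]
eef_rot: [0.677, 0.202, 0.678, -0.202]
force: [-0.4, 0.5, 0.5]
gripper_width: 27.1
```

```bash
python3 look.py 4 wrist scene
```

```text
t 5.35 tcp [564.8 135.   51.2] F [-0.4  0.5  0.5] w 27.1 q [ 0.04  0.34  1.84 -0.    0.96  0.62]
[[-0.0, 0.548, 0.836], [-0.0, 0.836, -0.548], [-1.0, -0.0, -0.0]] yaw -33.3
```

View pics/wrist_4.png

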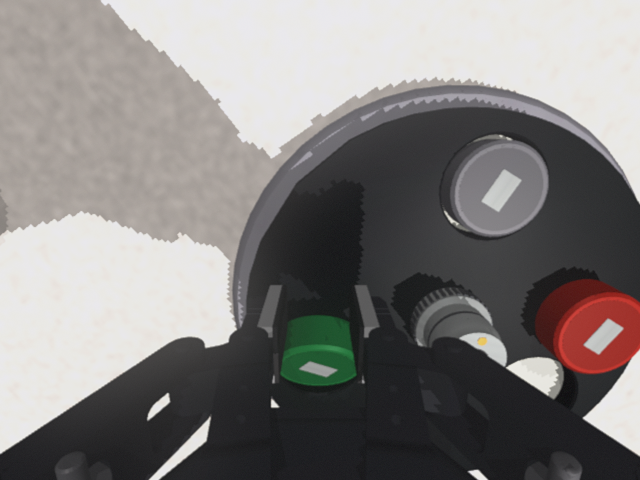

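View pics/scene_4.png

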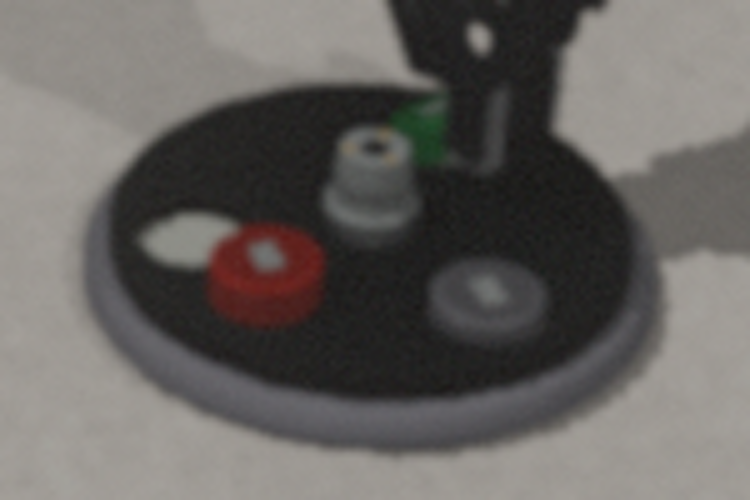

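Green has tipped forward into the pocket, as expected about 7 mm short of centre. I'll keep pushing.

apply_moves(claw=[0.68,0.68,0.68,0.68,0.68,0.68,0.68,0.68,0.68,0.68], travel=[[0,-1,0],[0,-2,0],[0,-3,0],[0,-4,0],[0,-5,0],[0,-6,0],[0,-7,0],[0,-8,0],[0,-8,0],[0,-8,0]], twist=[0,0,0,0,0,0,0,0,0,0])

```text
time: 6.7
tcp_pos: [560.7, 128.5, 51.3]
eef_rot: [0.678, 0.202, 0.678, -0.202]
force: [-0.1, -0.1, 0.3]
gripper_width: 27.3
```

```bash
python3 look.py 5 wrist scene
```

```text
t 6.7 tcp [560.7 128.5  51.3] F [-0.1 -0.1  0.3] w 27.3 q [ 0.03  0.33  1.85 -0.    0.96  0.61]
[[-0.0, 0.548, 0.836], [-0.0, 0.836, -0.548], [-1.0, -0.0, -0.0]] yaw -33.3
```

View pics/wrist_5.png

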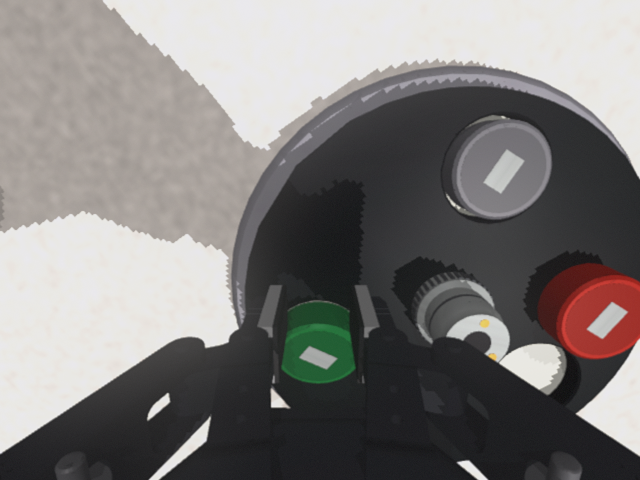

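View pics/scene_5.png

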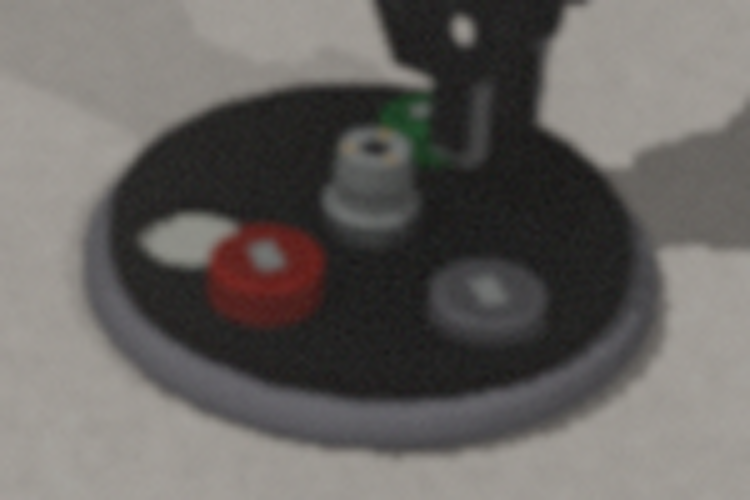

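```bash
cat > tilt.py <<'E'
from h import *
import sys
def tilt(col,n='wrist'):
    c=calibration(n);M=c['cam_to_world'];p,d=camera(n)
    h=cv2.cvtColor(p,cv2.COLOR_RGB2HSV).astype(int);H,S=h[:,:,0],h[:,:,1]
    m=((H>45)&(H<90)&(S>80)) if col=='g' else ((H<8)|(H>170))&(S>100)
    v,u=np.nonzero(m&(d>0)); z=d[v,u]
    P=np.stack([(u-c['mtx'][0,2])/c['mtx'][0,0]*z,(v-c['mtx'][1,2])/c['mtx'][1,1]*z,z],-1)@M[:3,:3].T+M[:3,3]
    P=P[(np.hypot(P[:,0]-609,P[:,1]-92)<110)&(P[:,2]>10)&(P[:,2]<70)]
    print('n',len(P),'z pct',np.percentile(P[:,2],[1,10,30,50,70,90,99]).round(1))
    A=np.c_[P[:,:2]-P[:,:2].mean(0),np.ones(len(P))];w=np.ones(len(P),bool)
    k,b=np.unique((P[:,2]*2).round(),return_counts=True);print('z mode',k[b.argmax()]/2,b.max()/len(P))
    for _ in range(15):
        x=np.linalg.lstsq(A[w],P[w,2],rcond=None)[0];w=P[:,2]-A@x>-1.0
    print('upper plane slope',x.round(3),'xy range',P[w].min(0).round(1),P[w].max(0).round(1),w.mean().round(2))
for a in sys.argv[1:]: tilt(*a.split(','))
E
python3 tilt.py g
```

```text
n 4505 z pct [25.7 30.9 33.9 36.4 38.6 40.3 42.8]
z mode 40.0 0.05904550499445061
upper plane slope [ 0.763  0.436 52.031] xy range [524.7  92.4  24.8] [567.2 113.5  65.7] 0.05
```

apply_moves(claw=[0.68,0.68,0.68,0.68,0.68,0.68,0.68,0.68,0.68,0.68], travel=[[0,-0.5,0],[0,-1,0],[0,-1.5,0],[0,-2,0],[0,-2.5,0],[0,-3,0],[0,-3,0],[0,-3,0],[0,-3,0],[0,-3,0]], twist=[0,0,0,0,0,0,0,0,0,0])

```text
time: 8.1
tcp_pos: [559.0, 126.0, 51.3]
eef_rot: [0.678, 0.202, 0.678, -0.202]
force: [-0.3, 0.2, 0.1]
gripper_width: 27.2
```

```bash
python3 look.py 6 wrist scene side; python3 tilt.py g
```

```text
t 8.1 tcp [559.  126.   51.3] F [-0.3  0.2  0.1] w 27.2 q [ 0.02  0.33  1.86 -0.    0.96  0.6 ]
[[-0.0, 0.548, 0.836], [-0.0, 0.836, -0.548], [-1.0, -0.0, -0.0]] yaw -33.3
n 4391 z pct [22.1 27.7 31.1 31.5 31.8 32.3 38.6]
z mode 31.5 0.28102937827374175
upper plane slope [ 0.785  0.458 49.769] xy range [525.4  90.7  24.4] [565.6 124.4  62.1] 0.04
```

View pics/wrist_6.png

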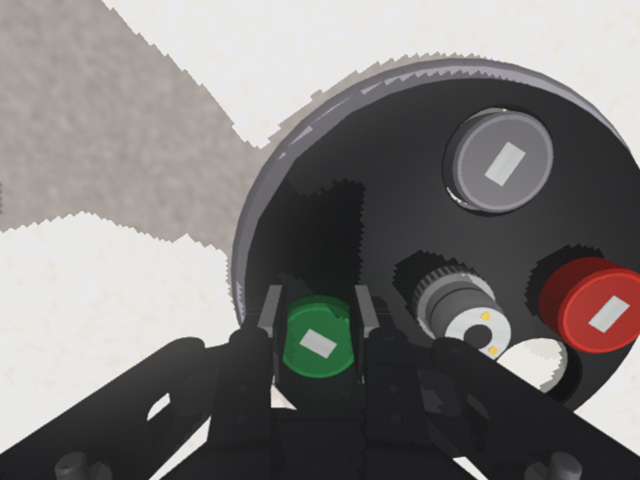

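View pics/side_6.png

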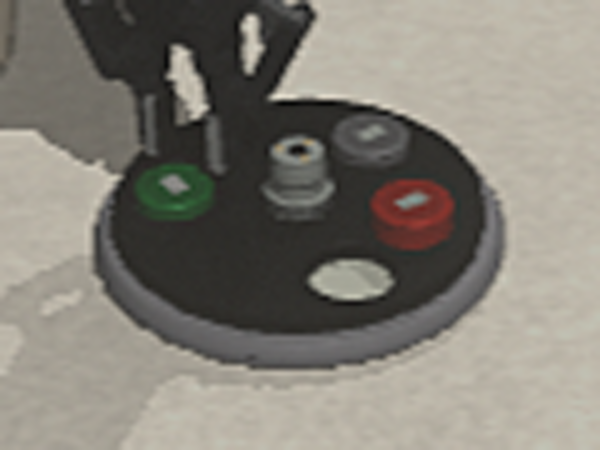

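Green now lies flat in pocket_a, with its top at z ≈ 31.5–32. Next I'll lift and move over behind red.

apply_moves(claw=[0.68,0.68,0.68,0.68,0.68,0.68,0.68,0.68,0.68,0.68], travel=[[-20,0,0],[-45,0,0],[-66,0,0],[-66,5,20],[-66,11,45],[-66,17,70],[-66,23,95],[-66,29,120],[-66,31.5,129],[-66,31.5,129]], twist=[0,0,0,3,6,9,12,15,15.5,15.5])

```text
time: 9.55
tcp_pos: [684.4, 81.6, 118.0]
eef_rot: [0.644, 0.292, 0.644, -0.292]
force: [-0.3, 0.7, -0.0]
gripper_width: 27.6
```

```bash
python3 - <<'E'
from m import *
import json
s,T=rep();c=calibration('wrist');p,d=camera('wrist');cv2.imwrite('pics/w7.png',p[:,:,::-1]);np.savez('pics/w7.npz',d=d,M=c['cam_to_world'])
M=c['cam_to_world']
meas(p,c,dict(red=(319,305,'r',42),pb=(320,357,'w',16)))
h=cv2.cvtColor(p,cv2.COLOR_RGB2HSV).astype(int);H,S=h[:,:,0],h[:,:,1]
m=((H<8)|(H>170))&(S>80)&(d>0)
v,u=np.nonzero(m);z=d[v,u]
P=np.stack([(u-c['mtx'][0,2])/c['mtx'][0,0]*z,(v-c['mtx'][1,2])/c['mtx'][1,1]*z,z],-1)@M[:3,:3].T+M[:3,3]
t=P[abs(P[:,2]-42)<1.5][:,:2].astype(np.float32);print(len(t),cv2.minEnclosingCircle(t))
for g in [(660.3,60.5),cv2.minEnclosingCircle(t)[0],(625.6,29.8),(624,29)]:
    print(g,((np.array([*g,0])-s['tcp_pos'])@T).round(1))
E
```

```text
t 9.55 tcp [684.4  81.6 118. ] F [-0.3  0.7 -0. ] w 27.6 q [-0.05  0.46  1.53  0.    1.15  0.81]
[[0.001, 0.752, 0.66], [0.0, 0.66, -0.752], [-1.0, 0.0, 0.0]] yaw -48.7
red [663.6  60.8  22.5] [662.9  61.1  39.4  45.5]
pb [623.8  28.1  21.4] [623.3  28.   36.   42.9]
2306 ((660.9080200195312, 59.09793472290039), 20.027095794677734)
(660.3, 60.5) [118.  -32.1  -0. ]
(660.9080200195312, 59.09793472290039) [118.  -32.6   1.4]
(625.6, 29.8) [ 1.18e+02 -7.84e+01  1.00e-01]
(624, 29) [118.  -80.2  -0.3]
```

View pics/w7.png

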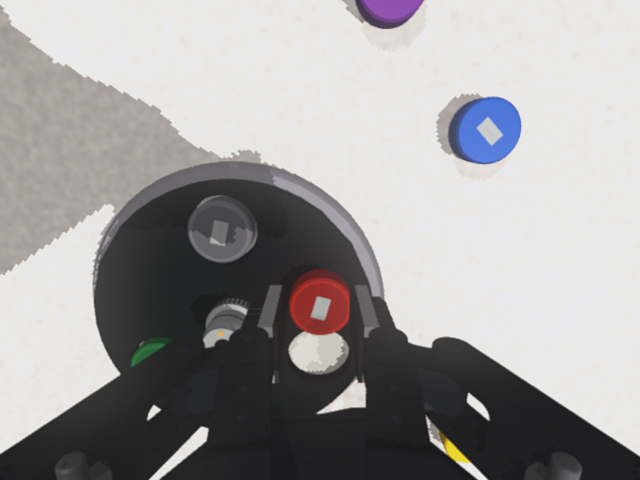

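Red (320,305) and pocket_b (318,352) line up on the jaws' midline, and the rest is clear. I'll descend and push.

apply_moves(claw=[0.68,0.68,0.68,0.68,0.68,0.68,0.68,0.68,0.68,0.68], travel=[[12,0,0.5],[24,0,0.5],[36,0,0.5],[48,0,0.5],[58,0,0.5],[66,0,0.5],[66,0,0.5],[66,-3,0.5],[66,-7,0.5],[66,-11,0.5]], twist=[0,0,0,0,0,0,0,0,0,0])

```text
time: 10.85
tcp_pos: [676.4, 73.8, 51.8]
eef_rot: [0.644, 0.292, 0.644, -0.292]
force: [-0.1, 0.3, -0.4]
gripper_width: 27.3
```

```bash
python3 look.py 8 wrist
```

```text
t 10.85 tcp [676.4  73.8  51.8] F [-0.1  0.3 -0.4] w 27.3 q [-0.06  0.54  1.57  0.    1.04  0.79]
[[0.001, 0.752, 0.659], [0.0, 0.659, -0.752], [-1.0, 0.001, 0.001]] yaw -48.8
```

View pics/wrist_8.png

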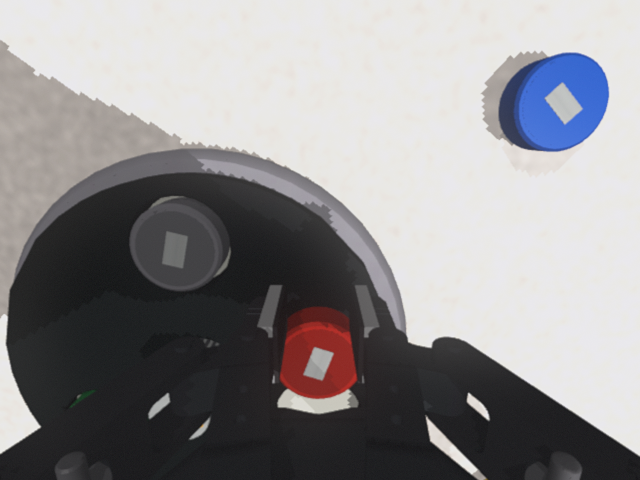

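Red is cradled at (318,355), with the pocket ahead of it at (318,400).

apply_moves(claw=[0.68,0.68,0.68,0.68,0.68,0.68,0.68,0.68,0.68,0.68], travel=[[0,-4,0],[0,-8,0],[0,-12,0],[0,-16,0],[0,-20,0],[0,-24,0],[0,-28,0],[0,-32,0],[0,-35,0],[0,-37,0]], twist=[0,0,0,0,0,0,0,0,0,0])

```text
time: 12.15
tcp_pos: [648.0, 49.4, 51.0]
eef_rot: [0.644, 0.292, 0.644, -0.292]
force: [0.1, -0.1, -0.1]
gripper_width: 27.5
```

apply_moves(claw=[0.68,0.68,0.68,0.68,0.68,0.68,0.68,0.68,0.68,0.68], travel=[[0,-1,0],[0,-2,0],[0,-3,0],[0,-4,0],[0,-5,0],[0,-6,0],[0,-7,0],[0,-7,0],[0,-7,0],[0,-7,0]], twist=[0,0,0,0,0,0,0,0,0,0])

```text
time: 13.4
tcp_pos: [643.2, 45.0, 51.3]
eef_rot: [0.644, 0.292, 0.644, -0.292]
force: [-0.7, 0.2, -0.6]
gripper_width: 27.5
```

```bash
python3 look.py 9 wrist; python3 tilt.py r
```

```text
t 13.4 tcp [643.2  45.   51.3] F [-0.7  0.2 -0.6] w 27.5 q [-0.11  0.47  1.67 -0.    1.01  0.75]
[[-0.0, 0.752, 0.659], [-0.0, 0.659, -0.752], [-1.0, -0.0, 0.0]] yaw -48.8
n 4407 z pct [23.3 28.2 31.1 31.5 31.8 32.3 44. ]
z mode 31.5 0.27773995915588834
upper plane slope [ 0.803  0.489 50.236] xy range [602.8  10.3  24.3] [645.1  48.5  62.4] 0.04
```

View pics/wrist_9.png

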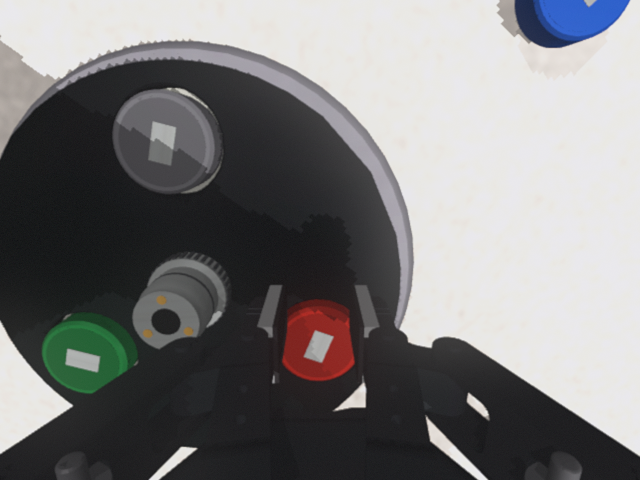

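Red's top is also at 31.5, so it has dropped in flat. I'll back off upwards and check everything.

apply_moves(claw=[0.68,0.68,0.68,0.68,0.68,0.68,0.68,0.68,0.68,0.68], travel=[[-20,0,0],[-50,0,0],[-90,5,0],[-130,15,0],[-170,25,0],[-200,35,0],[-220,45,-10],[-230,50,-20],[-230,50,-20],[-230,50,-20]], twist=[0,0,0,0,0,0,0,0,0,0])

```text
time: 14.75
tcp_pos: [666.8, 93.0, 279.6]
eef_rot: [0.643, 0.291, 0.645, -0.292]
force: [-0.8, 1.5, -0.3]
gripper_width: 27.0
```

```bash
python3 look.py 10 wrist scene; python3 tilt.py g r; python3 - <<'E'
from m import *
c=calibration('wrist');p,d=camera('wrist')
for k in('g','r'):
    h=cv2.cvtColor(p,cv2.COLOR_RGB2HSV).astype(int);H,S=h[:,:,0],h[:,:,1];M=c['cam_to_world']
    m=((H>45)&(H<90)&(S>80)) if k=='g' else ((H<8)|(H>170))&(S>100)
    v,u=np.nonzero(m&(d>0));z=d[v,u]
    P=np.stack([(u-c['mtx'][0,2])/c['mtx'][0,0]*z,(v-c['mtx'][1,2])/c['mtx'][1,1]*z,z],-1)@M[:3,:3].T+M[:3,3]
    P=P[(abs(P[:,2]-32)<3)&(np.hypot(P[:,0]-609,P[:,1]-92)<100)]
    x=np.linalg.lstsq(np.c_[P[:,:2]-P[:,:2].mean(0),np.ones(len(P))],P[:,2],rcond=None)[0]
    print(k,len(P),cv2.minEnclosingCircle(P[:,:2].astype(np.float32)),'slope',x.round(3))
E
```

```text
t 14.75 tcp [666.8  93.  279.6] F [-0.8  1.5 -0.3] w 27.0 q [-0.03  0.28  1.46 -0.    1.41  0.82]
[[-0.003, 0.752, 0.659], [-0.0, 0.659, -0.752], [-1.0, -0.002, -0.002]] yaw -48.7
n 826 z pct [22.2 30.  31.  31.4 31.8 32.4 33.3]
z mode 31.5 0.23728813559322035
upper plane slope [2.000e-03 3.000e-03 3.171e+01] xy range [528.7  89.2  30.7] [567.2 127.   33.7] 0.78
n 912 z pct [19.9 28.4 30.8 31.4 31.8 32.4 33.3]
z mode 31.5 0.21052631578947367
upper plane slope [4.0000e-03 6.0000e-03 3.1762e+01] xy range [606.9  10.5  30.7] [645.6  50.5  33.7] 0.71
g 771 ((548.0784912109375, 108.27896881103516), 20.043296813964844) slope [-5.0000e-03  1.0000e-03  3.1431e+01]
r 809 ((626.078369140625, 30.160419464111328), 20.139440536499023) slope [-4.0000e-03 -1.0000e-03  3.1513e+01]
```

View pics/wrist_10.png

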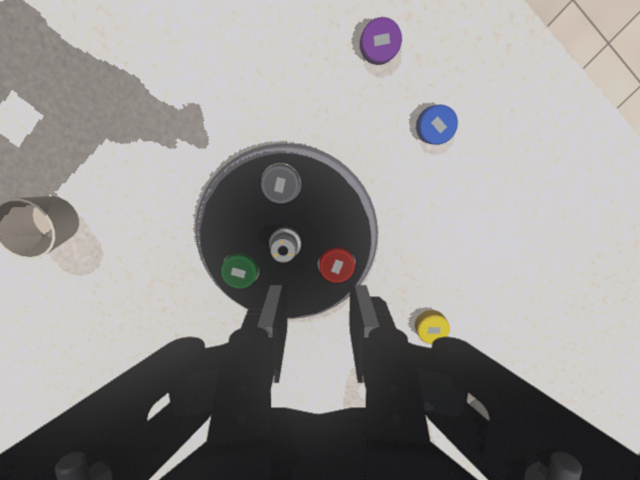

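View pics/scene_10.png

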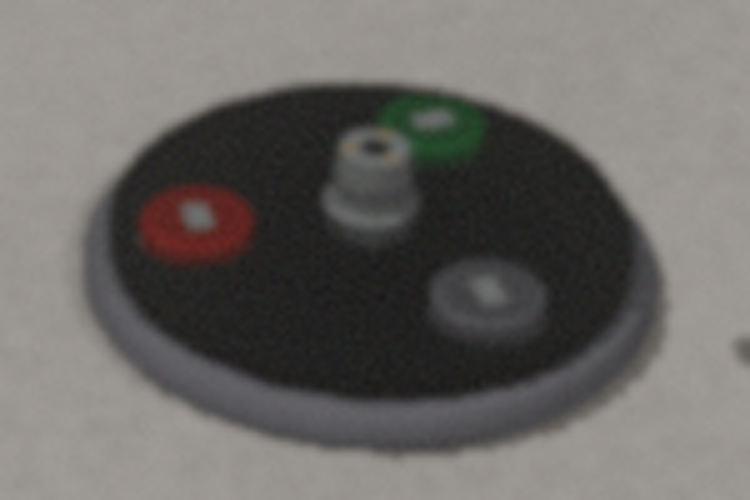

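All three specimens sit in their pockets and the arm is clear: green (239,271), red (337,265) and grey (281,184) in the wrist view. I'll hand the job in.

```bash
python3 -c "
from cell import *;print(sign_off(),state()['time'])"
```

```text
the job is handed in; nothing more can be done
the job is handed in; nothing more can be done
```

Both specimens are seated flat, green in pocket_a and red in pocket_b. I pushed each one across the plate with the partly closed fingertips, without gripping or lifting either, and handed the job in at about 15 s.

- **Seating:** Both tops measure about 31.5 mm, where 32 mm is expected. Their slope is under 0.01, and their centres are within about 1 mm of the pocket centres.
- **Green:** It first hung tilted on the pocket edge. A further 3 mm push made it drop flat.
- **Everything else:** The grey specimen is still in its pocket. I didn't touch the loose items on the bench. The last pictures cover the cup and the coloured look-alikes, but I did not check the bottle and thumb nut again. The wrist force readings stayed under 2 N.
- **Checks that failed:** My first plane-fit tilt check didn't work while the fingers were in view. I used the height readings then, and the clear view at the end confirmed both are flat.

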